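# Lock the bayonet cap on the hand-therapy board

## Robot

A 7-joint arm with a two-finger parallel gripper is mounted at the origin on the work surface. World frame = base frame: x ahead of the robot, y to its left, z up, the work surface at z = 0. Lengths are in m, angles in rad, forces in N, time in s.
With the tool pointing down it reaches from about 0.425 to 0.925 m from the base axis. Payload 6.8 kg.
Tool frame: the origin (TCP) lies midway between the tips of the shut fingers; the grasp point (between the pads) lies 19 mm behind it; z points along the fingers, y is the direction in which the jaws open and shut (so a half turn about z gives the same grasp; the last joint's range is limited). The gripper opens to 85 mm and grips with 20 to 120 N. Pads are 22 mm wide; open, the fingers measure 114 mm over their backs; the gripper's body (76 mm by 85 mm) begins 54 mm behind the grasp point. The pads swing forward as they close: fully open they stand 13 mm farther back than shut.
Start: joints at [-1.389, 0.477, 0.022, 1.555, -0.011, 1.109, -0.083], TCP at [0.193, 0.647, 0.231] pointing down, gripper open.
Joint ranges: [-2.96, 2.96], [-0.34, 2.1], [-1.41, 1.46], [0.24, 2.44], [-1.37, 4.51], [0.17, 1.92], [-2.96, 2.96]. Speed limits (rad/s): [2.39, 2.39, 3.14, 3.14, 3.14, 3.14, 3.14].

## Interface

Orientations are given as a rotation vector (axis times angle).
In Python, from bench import r gives the robot as it stands. The module is installed in compiled form; this text tells all that it offers.
- The arm moves only by the tool apply_moves, never from a script. Its argument "plan" is a list that holds one entry, the list of rows, each a list of 7 numbers: the turn, a rotation vector about the tool's x, y, z scaled (see below), then the shift along the tool's x, y, z scaled (see below), then the closure, from -1 (fully open) to 1 (shut). In form: [[[wx, wy, wz, tx, ty, tz, grip], ...]]. A call has 1 to 12 rows; each row is the pose to reach, as a shift and turn from the pose commanded when the call began, along the tool's axes at that moment, turning the shorter way round; what a row does not reach only later rows make up. The controller multiplies each number of a shift by 0.4 m and each number of a turn by 180 degrees. A row lasts 1/12 s, in which the tool goes at most 41.7 mm and 7.16 degrees, less where a joint would pass 70% of its speed; a pose out of reach is approached as far as the arm can. A call with a number of a shift or a turn outside -1 to 1 is refused whole. A call with a gripper value outside its range is refused whole. The fingers move at their own pace and stop on an object; "force" is the grip in N (left out, the last holds). Time passes only in rows, so rows that repeat a pose let the fingers close. It gives the time, the measured TCP pose, the force and the opening at its end, in the units of the state.
- r.get_obs(): the state, without advancing time (a new reading comes with each control period).
- r.grab_frame(name): name is "scene" or "top" or "wrist"; returns a dict with "pixels" (480x640x3 uint8, blue, green, red), "fx", "fy", "cx", "cy" (pixels), "pose" (4x4, takes a point from camera to world coordinates). Camera axes: x right, y up, looking along -z (the intrinsics and any distortion apply to the point x, -y, -z); pixel columns grow to the right and rows downward; lengths in m; the calibration is good to about 2 mm. A picture is of the moment at which its call begins. There is no depth.
- r.hand_in(): hands the job in, once; it reports no verdict.
The state is a dict: "clock": time; "joints": joint angles; "qvel": joint speeds; "tau": joint torques, N m; "tcp_pos": TCP position; "orientation": TCP orientation; "contact_force": force on the tool from outside, world axes, zero at the start; "moment": the same for the moment, N m; "grip_width": finger opening in m.
Only numpy, scipy, OpenCV 4.12 (cv2) and the standard library are available. Lean on these libraries where they do the work, as an engineer would, in place of code of your own. Each camera call takes 0.05 s, during which the arm holds its last target. There are 200 camera calls.

## Task

Get the peg board ready for the next patient: pick up the bayonet cap (the one with the wooden bar handle), put it into the round metal collar on the board with its lugs through the two notches, press it down against the spring until its flange is fully home, twist it about a quarter turn clockwise (seen from above) until you feel it stop, and let it spring up into its lock and let go. Keep it upright and be gentle, never forcing the cap against the board with more than about 30 N, even at the stop, and leave the other things where they are.

Things in the scene. Friction and masses are not known exactly. Their poses are not given: they have to be found in the camera images.
- board: Beech peg board fixed to the table, 210 x 140 x 30 mm high, with a round aluminium collar near its -x end and a field of peg holes and short pegs (22 mm high) beyond x = +60 mm. Origin: on the collar's axis at table level; z up, x from the collar towards the peg field. The slab spans x = -53 to +157 mm, y = -70 to +70 mm.
- collar (a point): Centre of the collar's mouth, level with its top rim, 60 mm above the table; axes as the board's. Collar 72 mm outside diameter, 30 mm high, bore 43 mm. Two notches 11 mm wide run out from the bore to radius 30 mm, at +x and -x, for the cap's lugs. The rim between them is 8.5 mm thick. The cap stops hard when its flange meets the rim.
- notch (a point): Mouth of the collar's +x notch, 25 mm out from the axis, level with the rim (the other is opposite). Below the rim (8.5 mm) the lugs can turn clockwise seen from above (+x towards -y) to a solid stop 58 to 94 degrees on: it differs each time, cannot be seen and must be felt. The other way is blocked. Lugs pass only while the flange is within 1.5 mm of the rim.
- plate (a point): Centre of the top of the sprung steel plate in the collar's bore (36 mm diameter), 9 mm below the rim when free. The cap's plug pushes it down: about 3 N when first touched, 13 N when the cap's flange is down on the rim. Just before the stop the rim has hidden pockets 11 mm wide: let go with the lugs against or within about 5 degrees of the stop, the cap springs up 6 mm and is locked; short of that it rises under 2 mm.
- cap: Loose aluminium bayonet cap with wooden bar handle, 57 mm high, 0.1 to 0.2 kg, standing upright on its plug (40 mm diameter, 18 mm high, foot chamfered 2 mm). Origin: centre of the underside, z up. Half a turn gives the same shape. It stands at one of three places; a plain wooden lid with a round knob and a white beaker stand at the others.
- cap_flange (a point): Centre of the underside of the cap's flange (60 mm diameter, 5 mm thick), 18 mm above the cap's origin; it comes down on the collar's rim. Two lugs stick out of the plug below it, at the cap's +x and -x, to radius 28 mm, 8 mm wide, 2 to 8 mm above the cap's underside. Axes as the cap's.
- cap_grip (a point): Middle of the cap's bar handle, 45 mm above the cap's origin and 22 mm above the flange's top: pinch the bar here across its 16 mm (along y). The bar is 46 mm long (along x, in line with the lugs) and rises from 23 to 57 mm above the cap's underside. Axes as the cap's.
Mind the look-alikes: they are no part of the job. Leave any purple look-alike of the cap alone.

How it is judged:
By the outcome, as a careful person would: the job done as asked, in the order asked, and still so for the second after the job is handed in, with the robot touching nothing.
It also fails if it takes over 72 s, if anything falls off the work surface, if the arm or the gripper's body presses on something with over 40 N, if the wrist force passes 120 N, or if a joint passes its speed limit or range.

## Working session

There is one attempt and no reset: what is moved stays moved. The work goes in short steps, Python scripts to look and compute and a tool call to move; the robot and the scene stay as the last step left them, time stands still between calls to the robot, and variables do not carry over. Pictures are saved under pics/ and viewed, on a budget of 10 in all, crops included, one or two more only if the job needs it, and the job is handed in when it is done.

Besides the shell and the picture viewer there is one more tool, called after ">>>" as name(argument=value, ...) on one line, values as JSON. apply_moves: Moves the arm, as the interface text tells. Its arguments: {"type":"object","properties":{"plan":{"type":"array","items":{"type":"array","items":{"type":"array","items":{"type":"number","minimum":-1,"maximum":1}}}},"force":{"type":"number"}},"required":["plan"]}

```bash
mkdir -p pics
python3 - <<'E'
from bench import r
import cv2,numpy as np
a=r.grab_frame("top");b=r.grab_frame("scene")
for n,f in(("top",a),("scene",b)):
    cv2.imwrite(f"pics/{n}1.png",f["pixels"]);print(n,f["fx"],f["fy"],f["cx"],f["cy"],{k:v for k,v in f.items() if k not in("pixels","pose","fx","fy","cx","cy")});print(np.round(f["pose"],4))
o=r.get_obs();print({k:np.round(v,4) for k,v in o.items()})
E
```

```text
top 539.8846206708006 539.8846206708006 318.1114971326262 238.75989963717686 {}
[[ 0.0847  0.9633 -0.2547  0.383 ]
 [-0.9964  0.0812 -0.0244  0.0215]
 [-0.0028  0.2558  0.9667  0.8048]
 [ 0.      0.      0.      1.    ]]
scene 585.292073588673 585.292073588673 320.2994010145843 234.25546293477714 {}
[[-0.813  -0.4252  0.3978  0.937 ]
 [ 0.5822 -0.6039  0.5444  0.5855]
 [ 0.0087  0.6742  0.7385  0.7985]
 [ 0.      0.      0.      1.    ]]
{'clock': np.float64(0.1), 'joints': array([-1.3891,  0.4777,  0.0224,  1.5563, -0.0115,  1.1093, -0.0831]), 'qvel': array([ 0.0008, -0.0016,  0.0008, -0.0026, -0.0002, -0.0005, -0.0007]), 'tau': array([ 4.40000e-03, -5.97751e+01,  1.61390e+00, -2.81951e+01,
        1.29000e-02,  5.00000e-03, -0.00000e+00]), 'tcp_pos': array([0.1928, 0.6463, 0.2304]), 'orientation': array([-4.5360e-01, -3.1086e+00,  2.6000e-03]), 'contact_force': array([ 0.4017, -0.3516, -0.5206]), 'moment': array([ 0.0023, -0.0022,  0.0265]), 'grip_width': np.float64(0.0855)}
```

View pics/top1.png

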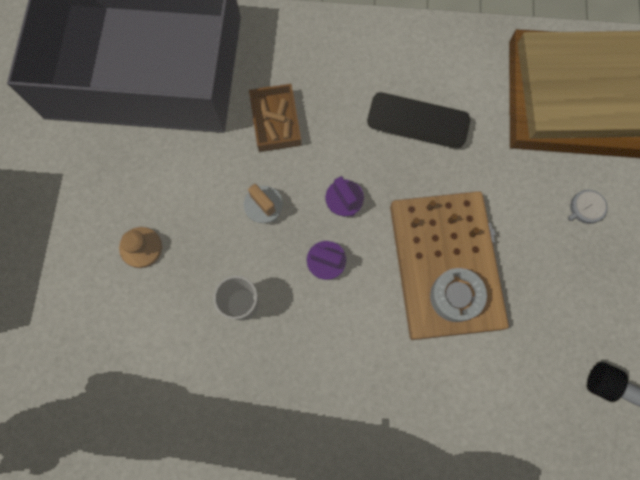

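View pics/scene1.png

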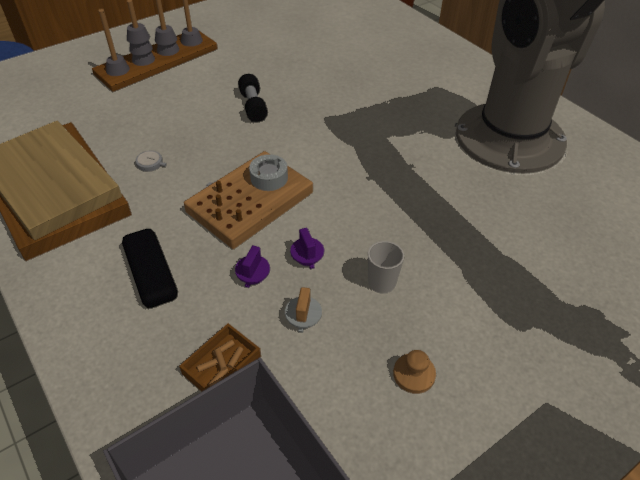

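The top view shows these candidates:
- The cap, grey with a wooden bar, at top (263,203) and scene (304,308). It fits the description.
- Two purple look-alikes at top (345,197) and (327,260).
- The lid with a round knob at top (140,247).
- The beaker at top (236,298).
- The collar at top (460,294).

I'll confirm the cap and collar in one enlarged crop.

Run:
```python
import cv2,numpy as np
t=cv2.imread("pics/top1.png");s=cv2.imread("pics/scene1.png")
def c(i,x,y,w,h,k): return cv2.resize(i[y:y+h,x:x+w],None,fx=k,fy=k,interpolation=cv2.INTER_CUBIC)
A=np.hstack([c(t,235,170,66,50,6),c(t,427,265,66,50,6)])
B=np.hstack([c(s,271,280,66,50,6),c(s,236,148,66,50,6)])
cv2.imwrite("pics/crop1.png",np.vstack([A,B]))
```

```text
(no output)
```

View pics/crop1.png

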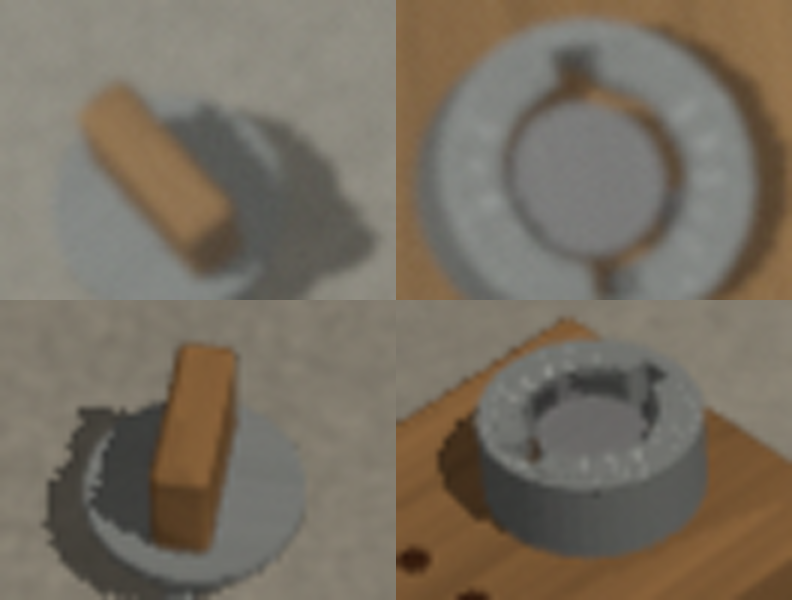

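The crop confirms it: a grey flanged disc with a rectangular wooden bar, which is the cap. The collar shows notches towards and away from the peg field. Next I'll turn the pixels into positions.

```bash
cat > h.py <<'E'
import numpy as np
from scipy.spatial.transform import Rotation as R
def ray(f,uv):
    uv=np.atleast_2d(np.asarray(uv,float));P=f["pose"]
    d=np.c_[(uv[:,0]-f["cx"])/f["fx"],-(uv[:,1]-f["cy"])/f["fy"],-np.ones(len(uv))]@P[:3,:3].T
    return P[:3,3],d
def atz(f,uv,z):
    o,d=ray(f,uv);return o+d*((z-o[2])/d[:,2])[:,None]
def proj(f,p):
    p=(np.atleast_2d(p)-f["pose"][:3,3])@f["pose"][:3,:3]
    return np.c_[f["cx"]-f["fx"]*p[:,0]/p[:,2],f["cy"]+f["fy"]*p[:,1]/p[:,2]]
def shift(p,o):  # world target TCP -> tool-frame shift/0.4
    return R.from_rotvec(o["orientation"]).inv().apply(np.array(p)-o["tcp_pos"])/0.4
E
python3 - <<'E'
from bench import r
from h import *
a=r.grab_frame("top");b=r.grab_frame("scene")
cr=lambda x,ox,oy:(np.array(x)+.5)/6-.5+[ox,oy]
ct=atz(a,cr([(125,83),(80,120),(190,250),(235,210)],235,170),.057)
cs=atz(b,cr([(185,45),(237,48),(210,190),(152,185)],271,280),.057)
for c in(ct,cs):
    print(np.round(c[:,:2],4),c.mean(0), np.linalg.norm(np.diff(c,axis=0),axis=1))
# collar
nt=atz(a,cr([(575,50),(605,282)],427-66,265),.06); print(np.round(nt,4),nt.mean(0))
# plate top centre, z .051
print(atz(a,cr([(588,178)],427-66,265),.051), atz(b,cr([(590,430-300)],236-66,148),.051))
ns=atz(b,cr([(655,375-300),(533,450-300)],236-66,148),.06);print(ns,ns.mean(0))
# board corners z .03
bc=atz(a,[(391,200),(481,193),(508,327),(412,338)],.03);print(np.round(bc,4))
o=r.get_obs();M=R.from_rotvec(o["orientation"]).as_matrix();print(np.round(M,3))
w=r.grab_frame("wrist");print(w["fx"],w["cx"],w["cy"]);T=np.eye(4);T[:3,:3]=M;T[:3,3]=o["tcp_pos"];print(np.round(np.linalg.inv(T)@w["pose"],4))
E
```

```text
[[0.6563 0.1395]
 [0.6458 0.1494]
 [0.6149 0.1189]
 [0.626  0.1091]] [0.63575736 0.12923912 0.057     ] [0.01441285 0.04342174 0.01475727]
[[0.6281 0.1138]
 [0.6175 0.1225]
 [0.649  0.1557]
 [0.6602 0.1458]] [0.63871246 0.13443129 0.057     ] [0.01376986 0.04578475 0.01490955]
[[ 0.5462 -0.1572  0.06  ]
 [ 0.4925 -0.1651  0.06  ]] [ 0.51933204 -0.1611915   0.06      ]
[[ 0.51785034 -0.16302151  0.051     ]] [[ 0.51826623 -0.16113084  0.051     ]]
[[ 0.49199855 -0.1627498   0.06      ]
 [ 0.54302919 -0.15438829  0.06      ]] [ 0.51751387 -0.15856905  0.06      ]
[[ 0.6569 -0.0637  0.03  ]
 [ 0.6795 -0.1992  0.03  ]
 [ 0.4805 -0.239   0.03  ]
 [ 0.4536 -0.1037  0.03  ]]
[[-0.958  0.286 -0.   ]
 [ 0.286  0.958 -0.001]
 [-0.    -0.001 -1.   ]]
351.1801524907617 309.34597853120005 238.28743301701402
[[-1.200e-03  9.530e-01  3.031e-01  7.890e-02]
 [ 1.000e+00  8.000e-04  1.300e-03 -8.000e-04]
 [ 1.000e-03  3.031e-01 -9.530e-01 -1.429e-01]
 [ 0.000e+00  0.000e+00  0.000e+00  1.000e+00]]
```

>>> apply_moves(plan=[[[0, 0, -0.342, -0.9, -0.575, 0.05, -1], [0, 0, -0.342, -0.9, -0.575, 0.05, -1], [0, 0, -0.342, -0.9, -0.575, 0.05, -1], [0, 0, -0.342, -0.9, -0.575, 0.05, -1], [0, 0, -0.342, -0.9, -0.575, 0.05, -1], [0, 0, -0.342, -0.9, -0.575, 0.05, -1], [0, 0, -0.342, -0.9, -0.575, 0.05, -1], [0, 0, -0.342, -0.9, -0.575, 0.05, -1], [0, 0, -0.342, -0.9, -0.575, 0.05, -1], [0, 0, -0.342, -0.9, -0.575, 0.05, -1], [0, 0, -0.342, -0.9, -0.575, 0.05, -1], [0, 0, -0.342, -0.9, -0.575, 0.05, -1]]])

```text
clock: 1.25
tcp_pos: [0.4761, 0.3178, 0.211]
orientation: [-1.188, 2.908, -0.004]
contact_force: [-0.2, -0.2, 0.5]
grip_width: 0.0853
```

```bash
cat >> h.py <<'E'
def plan(o,p,yaw):
    M=R.from_rotvec(o["orientation"]); c,s=np.cos(np.radians(yaw)),np.sin(np.radians(yaw))
    G=R.from_matrix(np.array([[c,s,0],[s,-c,0],[0,0,-1]]))
    return np.round((M.inv()*G).as_rotvec()/np.pi,4),np.round(M.inv().apply(np.array(p)-o["tcp_pos"])/.4,4)
def st(o):
    M=R.from_rotvec(o["orientation"]).as_matrix()
    print("t",np.round(o["clock"],2),"tcp",np.round(o["tcp_pos"],4),"yaw",np.round(np.degrees(np.arctan2(M[1,0],M[0,0])),2),"tilt",np.round(M[:2,2],4),"F",np.round(o["contact_force"],2),"M",np.round(o["moment"],3),"w",np.round(o["grip_width"],4),"q",np.round(o["joints"],2))
E
python3 - <<'E'
from bench import r
from h import *
o=r.get_obs();st(o);print(plan(o,(.637,.132,.16),225))
E
```

```text
t 1.25 tcp [0.4761 0.3178 0.211 ] yaw -135.58 tilt [ 0.0013 -0.0025] F [-0.25 -0.21  0.48] M [-0.023  0.    -0.001] w 0.0853 q [-0.66  0.33 -0.05  1.82  0.02  0.99  1.63]
(array([-0.0009, -0.0003, -0.0032]), array([ 0.0377, -0.6129,  0.1293]))
```

>>> apply_moves(plan=[[[0, 0, 0, 0.038, -0.613, 0.13, -1], [0, 0, 0, 0.038, -0.613, 0.13, -1], [0, 0, 0, 0.038, -0.613, 0.13, -1], [0, 0, 0, 0.038, -0.613, 0.13, -1], [0, 0, 0, 0.038, -0.613, 0.13, -1], [0, 0, 0, 0.038, -0.613, 0.13, -1], [0, 0, 0, 0.038, -0.613, 0.13, -1], [0, 0, 0, 0.038, -0.613, 0.13, -1], [0, 0, 0, 0.038, -0.613, 0.13, -1], [0, 0, 0, 0.038, -0.613, 0.13, -1]]])

```text
clock: 2.08
tcp_pos: [0.6337, 0.1419, 0.1594]
orientation: [-1.205, 2.901, 0.002]
contact_force: [-0.9, 0.1, 0.1]
grip_width: 0.0855
```

Run:
```python
from bench import r
from h import *
import cv2
w=r.grab_frame("wrist");o=r.get_obs();st(o);np.savez("w1.npz",**w)
cv2.imwrite("pics/w1.png",w["pixels"])
```

```text
t 2.13 tcp [0.6338 0.1419 0.1596] yaw -134.86 tilt [-0.0001  0.0013] F [ 0.07 -0.45  0.2 ] M [ 0.025  0.065 -0.044] w 0.0854 q [-0.33  0.5   0.02  1.69 -0.01  0.95  2.05]
```

View pics/w1.png

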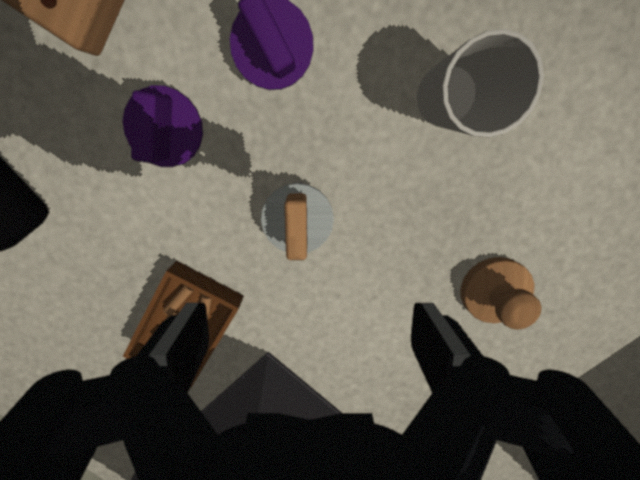

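The wrist view shows the cap at (297,218), the purple pair at (165,125) and (270,40), the beaker at (490,85) and the lid at (500,293). I'll fit the known bar box and the collar to the image masks.

```bash
cat >> h.py <<'E'
import cv2
from scipy.optimize import minimize
def bar(p,z0=.023):
    x,y,a=p;c,s=np.cos(a),np.sin(a)
    return np.array([(x+c*u-s*v,y+s*u+c*v,z+z0-.023) for u in(-.023,.023) for v in(-.008,.008) for z in(.023,.057)])
def fitbar(f,box,p0,k=4):
    x0,y0,x1,y1=box;im=cv2.resize(f["pixels"][y0:y1,x0:x1],None,fx=k,fy=k,interpolation=cv2.INTER_LINEAR).astype(int)
    m=((im[...,2]-im[...,0])>38)&(im[...,2]>70)
    n,l,s,c=cv2.connectedComponentsWithStats(m.astype(np.uint8));m=(l==1+np.argmax(s[1:,4]))
    def cost(p):
        q=(proj(f,bar(p))-[x0,y0]+.5)*k-.5;g=np.zeros(m.shape,np.uint8)
        cv2.fillConvexPoly(g,cv2.convexHull(np.round(q*16).astype(np.int32)),1,shift=4)
        return 1-(m&(g>0)).sum()/(m|(g>0)).sum()
    S=np.array([.006,.006,.15]);b=None
    for sg in(1,-1,.3):
        r=minimize(cost,p0 if b is None else b.x,method="Nelder-Mead",options=dict(initial_simplex=np.vstack([p0 if b is None else b.x]*4)+np.vstack([np.zeros(3),np.diag(S*sg)])))
        b=r if b is None or r.fun<b.fun else b
    return b.x,b.fun
E
python3 - <<'E'
from bench import r
from h import *
w=dict(np.load("w1.npz"));p0=np.array([.637,.132,.785])
for n,f,bx in(("w",w,(262,185,335,268)),("top",r.grab_frame("top"),None),("scene",r.grab_frame("scene"),(271,280,337,340))):
    if bx is None: continue
    p,c=fitbar(f,bx,p0);print(n,p[:2],np.degrees(p[2]),c)
# flange disc in wrist: grey bluish, z .023
x0,y0,x1,y1=250,175,345,265;im=w["pixels"][y0:y1,x0:x1].astype(int)
def cost(p,f=w):
    a=np.linspace(0,2*np.pi,90);s=0
    L=[]
    for rr in(.0285,.0315):
        q=proj(f,np.c_[p[0]+rr*np.cos(a),p[1]+rr*np.sin(a),0*a+.022]).astype(np.float32)
        L.append(cv2.remap(g,q[:,0],q[:,1],cv2.INTER_LINEAR))
    return -np.median(L[0]-L[1])
g=(w["pixels"][...,0].astype(np.float32)-w["pixels"][...,2]); g=cv2.GaussianBlur(g,(0,0),1)
best=min(((cost((x,y)),x,y) for x in np.arange(.627,.647,.0005) for y in np.arange(.122,.143,.0005)));print("flange",best)
E
```

```text
w [0.63807066 0.13345419] 43.93048273390378 0.18931979196527293
scene [0.63725965 0.13099467] 48.91996571767913 0.14110787172011663
flange (np.float32(-13.225823), np.float64(0.635999999999999), np.float64(0.1305))
```

Run:
```python
from bench import r
from h import *
o=r.get_obs();st(o);print(plan(o,(.637,.132,.09),225))
```

```text
t 2.23 tcp [0.634  0.1413 0.1597] yaw -134.89 tilt [0.0002 0.0009] F [ 0.1  -1.07  0.54] M [-0.017 -0.025 -0.045] w 0.0856 q [-0.33  0.5   0.02  1.69 -0.01  0.95  2.05]
(array([0.0001, 0.0002, 0.0006]), array([ 0.0112, -0.0218,  0.1742]))
```

>>> apply_moves(plan=[[[0, 0, 0, 0.011, -0.022, 0.174, -0.2], [0, 0, 0, 0.011, -0.022, 0.174, -0.2], [0, 0, 0, 0.011, -0.022, 0.174, -0.2], [0, 0, 0, 0.011, -0.022, 0.174, -0.2], [0, 0, 0, 0.011, -0.022, 0.174, -0.2]]], force=80)

```text
clock: 2.65
tcp_pos: [0.6385, 0.1311, 0.0914]
orientation: [-1.201, 2.9, 0.0]
contact_force: [-0.4, 0.5, 0.4]
grip_width: 0.0512
```

Run:
```python
from bench import r
from h import *
w=r.grab_frame("wrist");o=r.get_obs();st(o);print(plan(o,(.637,.132,.03),225))
np.savez("w2.npz",**w);cv2.imwrite("pics/w2.png",w["pixels"])
```

```text
t 2.7 tcp [0.6391 0.1312 0.092 ] yaw -135.0 tilt [0.0033 0.0014] F [ 0.79 -0.86  0.96] M [ 0.031  0.018 -0.008] w 0.0513 q [-0.31  0.59  0.02  1.73 -0.01  0.82  2.07]
(array([-0.0004,  0.001 ,  0.    ]), array([0.0027, 0.0053, 0.155 ]))
```

View pics/w2.png

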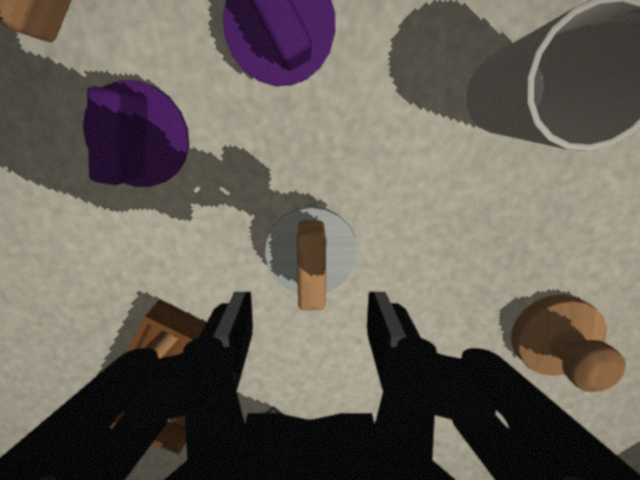

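The bar is centred between the fingers at column 311. Its top face spans rows of about 234 to 310, and the flange spans 207 to about 297. Now I'll check the offset along the bar.

Run:
```python
from bench import r
from h import *
w=dict(np.load("w2.npz"));o=r.get_obs()
M=R.from_rotvec(o["orientation"])
for uv,z in(((311.5,310),.057),((311.5,234),.057),((311,207),.023),((311,297),.023),((266,250),.023),((357,250),.023),((298,300),.057),((325,300),.057)):
    p=atz(w,[uv],z)[0];print(uv,np.round(p,4),np.round(M.inv().apply(p-o["tcp_pos"])*1000,1))
# flange edge fit by grey-blue index
g=w["pixels"].astype(np.float32);g=cv2.GaussianBlur(g[...,0]-g[...,2],(0,0),1);a=np.linspace(0,2*np.pi,120)
def cost(p):
    L=[cv2.remap(g,*proj(w,np.c_[p[0]+rr*np.cos(a),p[1]+rr*np.sin(a),0*a+.022]).astype(np.float32).T.copy(),cv2.INTER_LINEAR) for rr in(.0285,.0315)]
    return -np.mean(np.clip(L[0]-L[1],0,12))
b=min((cost((x,y)),x,y) for x in np.arange(.627,.65,.0005) for y in np.arange(.12,.145,.0005));print(b,M.inv().apply(np.array([b[1],b[2],.02])-o["tcp_pos"])*1000)
print(fitbar(w,(285,205,340,320),np.array([.637,.132,.785])))
```

```text
(311.5, 310) [0.6514 0.1465 0.057 ] [-19.5   2.1  35.1]
(311.5, 234) [0.6196 0.1147 0.057 ] [25.6  2.1 34.9]
(311, 207) [0.6148 0.1097 0.023 ] [32.6  2.  68.9]
(311, 297) [0.6581 0.153  0.023 ] [-28.7   2.   69.1]
(266, 250) [0.6549 0.1092 0.023 ] [  4.6 -26.7  69. ]
(357, 250) [0.6139 0.1502 0.023 ] [ 4.6 31.4 68.9]
(298, 300) [0.6523 0.1367 0.057 ] [-13.2  -5.4  35. ]
(325, 300) [0.6416 0.1474 0.057 ] [-13.2   9.7  35. ]
(np.float32(-9.250874), np.float64(0.6354999999999991), np.float64(0.1305)) [ 3.24523429  2.13291021 71.97774355]
(array([0.6430474 , 0.13859452, 0.79889528]), np.float64(0.2188763136620857))
```

>>> apply_moves(plan=[[[0, 0, 0, 0.0076, 0.005, 0.05, -0.2], [0, 0, 0, 0.0076, 0.005, 0.1, -0.2], [0, 0, 0, 0.0076, 0.005, 0.13, -0.2], [0, 0, 0, 0.0076, 0.005, 0.155, -0.2], [0, 0, 0, 0.0076, 0.005, 0.155, -0.2], [0, 0, 0, 0.0076, 0.005, 0.155, -0.2], [0, 0, 0, 0.0076, 0.005, 0.155, 1], [0, 0, 0, 0.0076, 0.005, 0.155, 1], [0, 0, 0, 0.0076, 0.005, 0.155, 1], [0, 0, 0, 0.0076, 0.005, 0.155, 1], [0, 0, 0, 0.0076, 0.005, 0.155, 1], [0, 0, 0, 0.0076, 0.005, 0.155, 1]]], force=80)

```text
clock: 3.7
tcp_pos: [0.635, 0.1294, 0.0288]
orientation: [-1.2, 2.901, -0.0]
contact_force: [0.3, -0.2, 5.8]
grip_width: 0.0146
```

Run:
```python
from bench import r
from h import *
st(r.get_obs())
```

```text
t 3.7 tcp [0.635  0.1294 0.0288] yaw -135.05 tilt [0.0018 0.0005] F [ 0.34 -0.2   5.8 ] M [-0.048  0.213  0.037] w 0.0146 q [-0.31  0.67  0.01  1.76 -0.01  0.71  2.07]
```

>>> apply_moves(plan=[[[0, 0, 0, 0, 0, -0.03, 1], [0, 0, 0, 0, 0, -0.1, 1], [0, 0, 0, 0, 0, -0.2, 1], [0, 0, 0, 0, 0, -0.3, 1], [0, 0, 0, 0, 0, -0.3, 1], [0, 0, 0, 0, 0, -0.3, 1], [0, 0, 0, 0, 0, -0.3, 1]]])

```text
clock: 4.28
tcp_pos: [0.6334, 0.1291, 0.1475]
orientation: [1.201, -2.902, -0.0]
contact_force: [-0.7, 1.1, -2.5]
grip_width: 0.0146
```

Run:
```python
from bench import r
from h import *
o=r.get_obs();st(o);print(plan(o,(.5185,-.1615,.15),190.5))
```

```text
t 4.28 tcp [0.6334 0.1291 0.1475] yaw -135.04 tilt [-0.0009 -0.0002] F [-0.7   1.09 -2.52] M [-0.052  0.027  0.023] w 0.0146 q [-0.31  0.51  0.02  1.7  -0.01  0.93  2.07]
(array([ 1.000e-04, -3.000e-04,  1.915e-01]), array([ 0.7167, -0.3111, -0.006 ]))
```

>>> apply_moves(plan=[[[0, 0, 0.03, 0.09, -0.039, -0.005, 1], [0, 0, 0.06, 0.18, -0.078, -0.005, 1], [0, 0, 0.09, 0.27, -0.117, -0.005, 1], [0, 0, 0.11, 0.36, -0.156, -0.005, 1], [0, 0, 0.13, 0.45, -0.195, -0.005, 1], [0, 0, 0.15, 0.54, -0.234, -0.005, 1], [0, 0, 0.17, 0.63, -0.273, -0.005, 1], [0, 0, 0.1915, 0.69, -0.3, -0.006, 1], [0, 0, 0.1915, 0.7167, -0.3111, -0.006, 1], [0, 0, 0.1915, 0.7167, -0.3111, -0.006, 1], [0, 0, 0.1915, 0.7167, -0.3111, -0.006, 1], [0, 0, 0.1915, 0.7167, -0.3111, -0.006, 1]]])

```text
clock: 5.28
tcp_pos: [0.5195, -0.1593, 0.1492]
orientation: [0.292, -3.127, -0.002]
contact_force: [0.3, 1.3, -1.6]
grip_width: 0.0149
```

Run:
```python
from bench import r
from h import *
w=r.grab_frame("wrist");o=r.get_obs();st(o)
np.savez("w3.npz",**w);cv2.imwrite("pics/w3.png",w["pixels"])
```

```text
t 5.33 tcp [ 0.5197 -0.1591  0.1494] yaw -169.3 tilt [-0.001   0.0011] F [-0.66  0.5  -2.53] M [ 0.07  -0.016 -0.01 ] w 0.0148 q [ 0.01  0.36  0.22  1.96 -0.11  0.83  2.04]
```

View pics/w3.png

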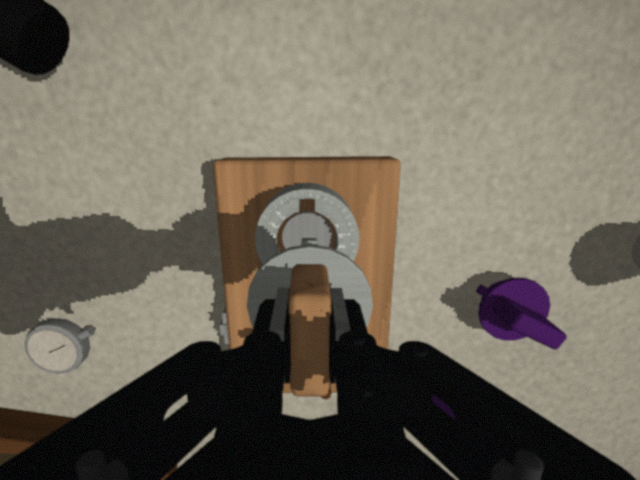

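```bash
cat >> h.py <<'E'
from scipy.optimize import least_squares
def circ(f,c,rad,z,angs,ch,span=.004):
    c=np.array(c,float)
    for it in range(3):
        t=np.linspace(-span,span,81);P=[]
        for a in angs:
            d=np.array([np.cos(a),np.sin(a)]);X=np.c_[c+d*(rad+t)[:,None],0*t+z]
            q=proj(f,X).astype(np.float32);v=cv2.remap(ch,q[:,:1].copy(),q[:,1:].copy(),cv2.INTER_LINEAR)[:,0]
            g=np.abs(np.gradient(v));P.append(X[g[3:-3].argmax()+3,:2])
        P=np.array(P);s=least_squares(lambda p:np.hypot(*(P-p).T)-rad,c,loss="soft_l1",f_scale=.0004)
        c=s.x;span=max(span/1.5,.002)
    e=np.hypot(*(P-c).T)-rad
    return c,np.median(np.abs(e)),np.median(e)
E
python3 - <<'E'
from bench import r
from h import *
w=dict(np.load("w3.npz"));o=r.get_obs();M=R.from_rotvec(o["orientation"]);st(o)
px=w["pixels"].astype(np.float32);g=cv2.GaussianBlur(px,(0,0),.8);br=g[...,0]-g[...,2];lu=g.mean(2)
h=np.radians(190.5);T=lambda p:np.round(M.inv().apply(p-o["tcp_pos"])*1000,2)
for ch in(br,lu):
    for z,rr,n in((.06,.036,"collar"),):
        c,e,m=circ(w,(.5185,-.161),rr,z,h+np.radians(np.linspace(-85,85,80)),ch);print(n,c,e,m,T(np.r_[c,z]))
    z=o["tcp_pos"][2]-.0058
    c,e,m=circ(w,o["tcp_pos"][:2],.030,z,h+np.radians(np.r_[np.linspace(-80,-20,40),np.linspace(20,80,40)]),ch,.005);print("flange",c,e,m,T(np.r_[c,z]))
c,e,m=circ(w,(.5185,-.161),.018,.051,h+np.radians(np.linspace(-85,85,60)),lu,.003);print("plate",c,e,m)
B=atz(w,[(215,158),(400,158),(231,340),(389,340)],.03);print(np.round(B,4))
d=B[2]-B[0];print(np.degrees(np.arctan2(d[1],d[0])));d=B[3]-B[1];print(np.degrees(np.arctan2(d[1],d[0])));d=B[0]-B[1];print(np.degrees(np.arctan2(d[1],d[0]))-90,np.linalg.norm(d))
k=5;im=px[175:300,235:385]; cv2.imwrite("pics/crop3.png",cv2.resize(im,None,fx=5,fy=4.6,interpolation=cv2.INTER_CUBIC)[:600,:800])
E
```

```text
t 5.33 tcp [ 0.5197 -0.1591  0.1494] yaw -169.3 tilt [-0.001   0.0011] F [-0.66  0.5  -2.53] M [ 0.07  -0.016 -0.01 ] w 0.0148 q [ 0.01  0.36  0.22  1.96 -0.11  0.83  2.04]
collar [ 0.51231459 -0.16271162] 0.0007191571329340368 -0.0004308912318749941 [ 7.86 -2.3  89.41]
flange [ 0.52095157 -0.15920556] 0.00040860952288064405 -0.00016368316061211516 [-1.22 -0.35  5.8 ]
collar [ 0.51581455 -0.1621246 ] 0.00015310365685108906 4.964355114536398e-05 [ 4.31 -2.37 89.41]
flange [ 0.52180507 -0.15929614] 0.00015664212819704003 -4.8641519672569175e-05 [-2.04 -0.6   5.8 ]
plate [ 0.51574251 -0.16248033] 0.0010133744908503127 -0.00034131270483944015
[[ 0.4757 -0.2377  0.03  ]
 [ 0.4508 -0.1049  0.03  ]
 [ 0.6263 -0.2082  0.03  ]
 [ 0.6013 -0.0743  0.03  ]]
11.108197097508057
11.52574521969009
-169.40053077828105 0.13510699412960828[ WARN:0@0.123] global loadsave.cpp:1063 imwrite_ Unsupported depth image for selected encoder is fallbacked to CV_8U.
```

View pics/crop3.png

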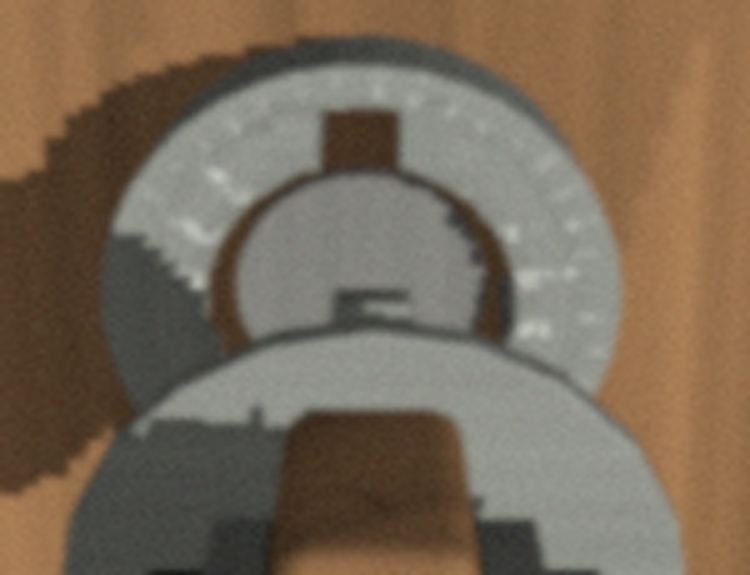

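Run:
```python
from bench import r
from h import *
w=dict(np.load("w3.npz"));o=r.get_obs();print(plan(o,(.5142,-.1620,.096),191))
n=atz(w,[(307,199.3)],.06)[0];print(n,np.degrees(np.arctan2(n[1]+.1621,n[0]-.5158)),np.hypot(n[1]+.1621,n[0]-.5158))
for nm,h0 in(("top",0),("scene",0)):
    f=r.grab_frame(nm);np.savez(nm+"3.npz",**f);lu=cv2.GaussianBlur(f["pixels"].astype(np.float32).mean(2),(0,0),.7)
```

```text
(array([ 0.0004, -0.0002, -0.0017]), array([ 0.0147, -0.0048,  0.1335]))
[ 0.48747602 -0.16707502  0.06      ] -170.03779434889827 0.028757580729774683
```

>>> apply_moves(plan=[[[0, 0, -0.001, 0.0147, -0.0048, 0.05, 1], [0, 0, -0.001, 0.0147, -0.0048, 0.09, 1], [0, 0, -0.001, 0.0147, -0.0048, 0.12, 1], [0, 0, -0.001, 0.0147, -0.0048, 0.1335, 1], [0, 0, -0.001, 0.0147, -0.0048, 0.1335, 1], [0, 0, -0.001, 0.0147, -0.0048, 0.1335, 1], [0, 0, -0.001, 0.0147, -0.0048, 0.1335, 1]]])

```text
clock: 6.02
tcp_pos: [0.5146, -0.1642, 0.0975]
orientation: [-0.293, 3.127, -0.0]
contact_force: [-0.4, -0.2, -1.8]
grip_width: 0.0146
```

Run:
```python
from bench import r
from h import *
w=r.grab_frame("wrist");s=r.grab_frame("scene");t=r.grab_frame("top");o=r.get_obs();st(o)
M=R.from_rotvec(o["orientation"]);T=lambda p:np.round(M.inv().apply(p-o["tcp_pos"])*1000,2)
for n,f in(("w4",w),("s4",s),("t4",t)): np.savez(n+".npz",**f)
lu=cv2.GaussianBlur(w["pixels"].astype(np.float32).mean(2),(0,0),.8);h=np.radians(190.8)
for a in(85,70):
    c,e,m=circ(w,(.5145,-.162),.036,.06,h+np.radians(np.linspace(-a,a,80)),lu);print("collar",c,e,m,T(np.r_[c,.06]))
    z=o["tcp_pos"][2]-.0058
    c2,e,m=circ(w,o["tcp_pos"][:2],.030,z,h+np.radians(np.r_[np.linspace(-a,-20,40),np.linspace(20,a,40)]),lu,.004);print("flange",c2,e,m,T(np.r_[c2,z]),"rel",c-c2)
A=cv2.resize(w["pixels"][175:325,210:410],(800,600),interpolation=cv2.INTER_CUBIC);cv2.imwrite("pics/w4.png",A)
```

```text
t 6.17 tcp [ 0.5144 -0.1644  0.0975] yaw -169.33 tilt [ 0.0014 -0.0002] F [-0.25 -0.27 -2.5 ] M [-0.046  0.085  0.009] w 0.0144 q [ 0.03  0.43  0.2   2.01 -0.13  0.71  2.07]
collar [ 0.51588925 -0.16199996] 0.0001218498357392489 2.3979234627449775e-05 [-1.86  2.07 37.47]
flange [ 0.51697373 -0.16397507] 0.00022588161923115316 -3.934324496310086e-05 [-2.61 -0.09  5.8 ] rel [-0.00108448  0.00197511]
collar [ 0.51588317 -0.16197681] 0.00011005749723013575 -1.1936296416950598e-05 [-1.86  2.09 37.47]
flange [ 0.5169683  -0.16413595] 0.00019561134205906862 -4.1014562371330734e-05 [-2.57 -0.25  5.8 ] rel [-0.00108513  0.00215913]
```

View pics/w4.png

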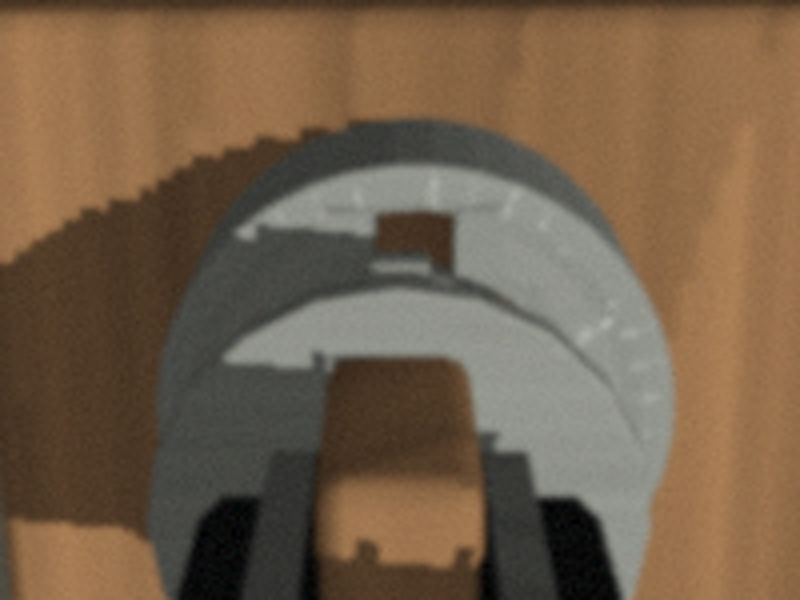

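The lug shows at crop (402,265), just short of the notch at (415,245). The cap has to move about 0.7 mm along tool x and 2.2 mm along tool y.

>>> apply_moves(plan=[[[0, 0, 0, 0.0018, 0.0056, 0.005, 1], [0, 0, 0, 0.0018, 0.0056, 0.01, 1], [0, 0, 0, 0.0018, 0.0056, 0.013, 1], [0, 0, 0, 0.0018, 0.0056, 0.013, 1], [0, 0, 0, 0.0018, 0.0056, 0.013, 1], [0, 0, 0, 0.0018, 0.0056, 0.013, 1]]])

```text
clock: 6.67
tcp_pos: [0.5127, -0.1623, 0.0915]
orientation: [0.292, -3.128, 0.0]
contact_force: [-0.0, -0.5, -1.9]
grip_width: 0.0152
```

```bash
cat > meas.py <<'E'
from bench import r
from h import *
w=r.grab_frame("wrist");o=r.get_obs();st(o)
M=R.from_rotvec(o["orientation"]);T=lambda p:np.round(M.inv().apply(p-o["tcp_pos"])*1000,2)
lu=cv2.GaussianBlur(w["pixels"].astype(np.float32).mean(2),(0,0),.8);h=np.radians(190.8)
for a in(85,70):
    c,e,m=circ(w,(.5159,-.162),.036,.06,h+np.radians(np.linspace(-a,a,80)),lu,.003);print("collar",c,e)
    z=o["tcp_pos"][2]-.0058
    c2,e2,m=circ(w,o["tcp_pos"][:2]+[.0024,0],.030,z,h+np.radians(np.r_[np.linspace(-a,-20,40),np.linspace(20,a,40)]),lu,.003);print("flange",c2,e2,"rel tool mm",M.inv().apply(np.r_[c-c2,0])*1000)
cv2.imwrite("pics/w5.png",cv2.resize(w["pixels"][175:325,210:410],(800,600),interpolation=cv2.INTER_CUBIC))
E
python3 meas.py
```

```text
t 6.72 tcp [ 0.5127 -0.1623  0.0915] yaw -169.34 tilt [ 0.0001 -0.    ] F [ 0.46 -0.03 -1.63] M [-0.003 -0.051  0.009] w 0.0146 q [ 0.03  0.44  0.2   2.01 -0.13  0.7   2.07]
collar [ 0.51587566 -0.16201672] 8.705226684976516e-05
flange [ 0.51506024 -0.16207905] 0.0003009194975753752 rel tool mm [-8.12882392e-01 -8.95321989e-02  5.59997343e-05]
collar [ 0.51587478 -0.16203363] 0.00011389752882878107
flange [ 0.51511844 -0.16200906] 0.0002005545230115563 rel tool mm [-7.38753255e-01 -1.64009556e-01  5.26827352e-05]
```

View pics/w5.png

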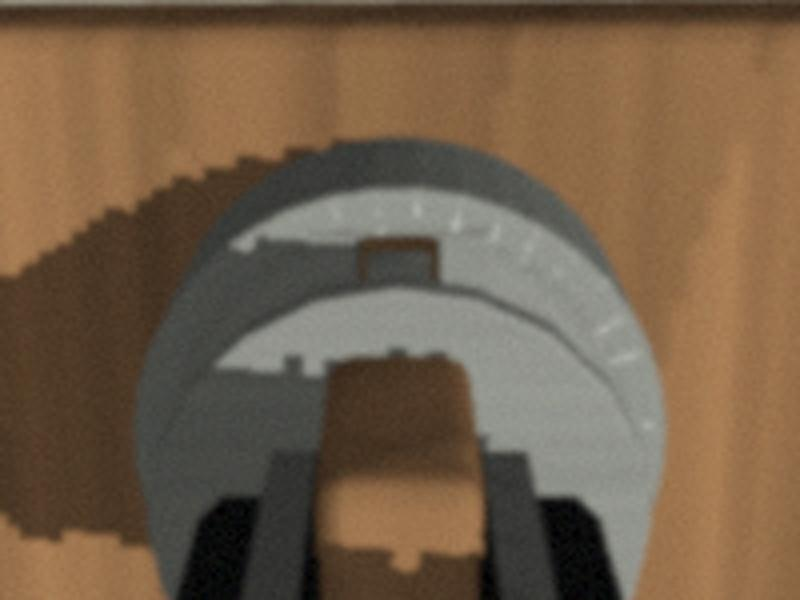

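The lug sits centred in the notch, at columns 367 to 430 within 358 to 438. I'll correct x by −0.8 mm and start the descent.

>>> apply_moves(plan=[[[0, 0, 0, -0.0018, -0.0003, 0, 1], [0, 0, 0, -0.0018, -0.0003, 0.002, 1], [0, 0, 0, -0.0018, -0.0003, 0.005, 1], [0, 0, 0, -0.0018, -0.0003, 0.008, 1], [0, 0, 0, -0.0018, -0.0003, 0.011, 1], [0, 0, 0, -0.0018, -0.0003, 0.014, 1], [0, 0, 0, -0.0018, -0.0003, 0.014, 1]]])

```text
clock: 7.3
tcp_pos: [0.5132, -0.1622, 0.0856]
orientation: [0.292, -3.128, -0.0]
contact_force: [0.1, -0.0, -2.4]
grip_width: 0.0148
```

```bash
python3 meas.py
```

```text
t 7.35 tcp [ 0.5133 -0.1622  0.0857] yaw -169.34 tilt [-0.0004  0.0001] F [ 0.5   0.07 -1.65] M [ 0.033 -0.002  0.026] w 0.0146 q [ 0.03  0.45  0.2   2.02 -0.14  0.69  2.07]
collar [ 0.51587807 -0.1619958 ] 0.00012557251537423722
flange [ 0.51555471 -0.16211616] 0.00020585898853107618 rel tool mm [-3.40041270e-01  5.84466944e-02 -1.12880629e-04]
collar [ 0.51586717 -0.16199925] 9.88588004837386e-05
flange [ 0.51560564 -0.16202462] 0.00015135962776681618 rel tool mm [-2.61707192e-01 -2.34686970e-02 -9.75806215e-05]
```

>>> apply_moves(plan=[[[0, 0, 0, -0.0007, 0, 0.002, 1], [0, 0, 0, -0.0007, 0, 0.004, 1], [0, 0, 0, -0.0007, 0, 0.006, 1], [0, 0, 0, -0.0007, 0, 0.008, 1], [0, 0, 0, -0.0007, 0, 0.01, 1], [0, 0, 0, -0.0007, 0, 0.01, 1]]])

```text
clock: 7.85
tcp_pos: [0.5135, -0.1621, 0.0817]
orientation: [0.292, -3.128, -0.0]
contact_force: [-0.5, 0.6, -2.4]
grip_width: 0.0147
```

```bash
python3 meas.py
```

```text
t 7.9 tcp [ 0.5136 -0.1621  0.0818] yaw -169.33 tilt [-0.0003  0.0001] F [-0.17 -0.87 -2.02] M [-0.036 -0.006 -0.037] w 0.0145 q [ 0.03  0.46  0.2   2.02 -0.14  0.68  2.07]
collar [ 0.51581731 -0.16205096] 9.650732667419726e-05
flange [ 0.5159741  -0.16190737] 0.000311712253490512 rel tool mm [ 1.80655748e-01 -1.12091245e-01  3.35542724e-05]
collar [ 0.51583443 -0.16215507] 0.0001265006877740303
flange [ 0.51601806 -0.1620297 ] 0.00014850841948477016 rel tool mm [ 2.03666040e-01 -8.92154479e-02  4.14546892e-05]
```

>>> apply_moves(plan=[[[0, 0, 0, 0.0003, 0, 0.003, 1], [0, 0, 0, 0.0003, 0, 0.006, 1], [0, 0, 0, 0.0003, 0, 0.009, 1], [0, 0, 0, 0.0003, 0, 0.012, 1], [0, 0, 0, 0.0003, 0, 0.015, 1], [0, 0, 0, 0.0003, 0, 0.018, 1], [0, 0, 0, 0.0003, 0, 0.021, 1], [0, 0, 0, 0.0003, 0, 0.021, 1]]])

```text
clock: 8.57
tcp_pos: [0.5137, -0.1623, 0.0738]
orientation: [-0.292, 3.128, 0.0]
contact_force: [-2.3, 1.4, 7.2]
grip_width: 0.0148
```

```bash
python3 meas.py
```

```text
t 8.62 tcp [ 0.5137 -0.1623  0.0738] yaw -169.34 tilt [0.0003 0.0001] F [-1.5   0.35  7.57] M [0.215 0.527 0.019] w 0.0146 q [ 0.04  0.47  0.19  2.02 -0.14  0.66  2.08]
collar [ 0.51584057 -0.16202199] 8.615990680886296e-05
flange [ 0.51606198 -0.1622239 ] 0.0001854247319277528 rel tool mm [ 1.80256898e-01  2.39365927e-01 -3.49157245e-05]
collar [ 0.51587098 -0.16202594] 9.818300300232577e-05
flange [ 0.51610353 -0.16212731] 0.00016252811232076586 rel tool mm [ 2.09796448e-01  1.42620935e-01 -4.90423984e-05]
```

>>> apply_moves(plan=[[[0, 0, 0, 0, 0, 0.002, 1], [0, 0, 0, 0, 0, 0.004, 1], [0, 0, 0, 0, 0, 0.006, 1], [0, 0, 0, 0, 0, 0.007, 1], [0, 0, 0, 0, 0, 0.007, 1]]])

```text
clock: 9.03
tcp_pos: [0.5137, -0.1623, 0.0713]
orientation: [-0.292, 3.128, 0.0]
contact_force: [-3.0, 0.8, 10.4]
grip_width: 0.0148
```

```bash
python3 -c "
from bench import r
from h import *
st(r.get_obs())"
```

```text
t 9.03 tcp [ 0.5137 -0.1623  0.0713] yaw -169.34 tilt [0.0003 0.0002] F [-3.    0.76 10.45] M [0.317 0.764 0.026] w 0.0148 q [ 0.04  0.47  0.19  2.02 -0.14  0.66  2.08]
```

Force is still on the spring line, about 0.5 mm above home. I'll press in small steps until it contacts the rim.

>>> apply_moves(plan=[[[0, 0, 0, 0, 0, 0.001, 1], [0, 0, 0, 0, 0, 0.0015, 1], [0, 0, 0, 0, 0, 0.0015, 1]]])

```text
clock: 9.28
tcp_pos: [0.5137, -0.1623, 0.0708]
orientation: [-0.292, 3.128, 0.0]
contact_force: [-3.6, 0.4, 10.0]
grip_width: 0.0149
```

>>> apply_moves(plan=[[[0, 0, 0, 0, 0, 0.0005, 1], [0, 0, 0, 0, 0, 0.0005, 1]]])

```text
clock: 9.45
tcp_pos: [0.5137, -0.1623, 0.0708]
orientation: [-0.292, 3.128, 0.0]
contact_force: [-3.7, 1.2, 11.2]
grip_width: 0.0148
```

```bash
python3 -c "
from bench import r
from h import *
st(r.get_obs())"
```

```text
t 9.45 tcp [ 0.5137 -0.1623  0.0708] yaw -169.35 tilt [0.0005 0.0002] F [-3.74  1.2  11.21] M [0.297 0.822 0.009] w 0.0148 q [ 0.04  0.47  0.19  2.02 -0.14  0.66  2.08]
```

>>> apply_moves(plan=[[[0, 0, 0, 0, 0, 0.0005, 1], [0, 0, 0, 0, 0, 0.001, 1], [0, 0, 0, 0, 0, 0.001, 1]]])

```text
clock: 9.7
tcp_pos: [0.5137, -0.1623, 0.0707]
orientation: [-0.291, 3.128, 0.001]
contact_force: [-5.6, 0.8, 15.1]
grip_width: 0.0147
```

>>> apply_moves(plan=[[[0, 0, 0, 0, 0, 0.0005, 1], [0, 0, 0, 0, 0, 0.0005, 1]]])

```text
clock: 9.87
tcp_pos: [0.5137, -0.1623, 0.0707]
orientation: [-0.291, 3.127, 0.001]
contact_force: [-5.8, 2.5, 17.4]
grip_width: 0.015
```

```bash
python3 -c "
from bench import r
from h import *
st(r.get_obs())"
```

```text
t 9.87 tcp [ 0.5137 -0.1623  0.0707] yaw -169.36 tilt [0.0005 0.0004] F [-5.76  2.48 17.37] M [0.488 1.285 0.047] w 0.015 q [ 0.04  0.47  0.19  2.02 -0.14  0.66  2.08]
```

The rim contact is hard: Fz rises to 17 N at constant z = 0.0707, so the flange is home. I'll back off about 0.5 mm to cut friction, still inside the 1.5 mm window. Then I'll twist about the cap's own axis, which lies about 2.2 mm from the TCP along −x.

>>> apply_moves(plan=[[[0, 0, 0, 0, 0, -0.001, 1], [0, 0, 0, 0, 0, -0.0015, 1], [0, 0, 0.0167, 0, 0.0003, -0.0015, 1], [0, 0, 0.0333, 0, 0.0006, -0.0015, 1], [0, 0, 0.05, 0, 0.0009, -0.0015, 1], [0, 0, 0.0667, -0.0001, 0.0011, -0.0015, 1], [0, 0, 0.0667, -0.0001, 0.0011, -0.0015, 1], [0, 0, 0.0667, -0.0001, 0.0011, -0.0015, 1]]])

```text
clock: 10.53
tcp_pos: [0.5145, -0.1619, 0.0709]
orientation: [0.037, 3.139, -0.0]
contact_force: [-2.0, 0.5, 9.7]
grip_width: 0.0149
```

```bash
python3 -c "
from bench import r
from h import *
st(r.get_obs())"
```

```text
t 10.53 tcp [ 0.5145 -0.1619  0.0709] yaw 178.64 tilt [ 0.0019 -0.0001] F [-2.05  0.46  9.71] M [ 0.276  0.513 -0.028] w 0.0149 q [-0.01  0.48  0.25  2.02 -0.19  0.66  1.91]
```

>>> apply_moves(plan=[[[0, 0, 0.0167, 0, 0.0003, 0, 1], [0, 0, 0.0333, 0, 0.0006, 0, 1], [0, 0, 0.05, -0.0001, 0.0009, 0, 1], [0, 0, 0.0667, -0.0001, 0.0011, 0, 1], [0, 0, 0.0833, -0.0002, 0.0014, 0, 1], [0, 0, 0.1, -0.0003, 0.0017, 0, 1], [0, 0, 0.1167, -0.0004, 0.002, 0, 1], [0, 0, 0.1333, -0.0005, 0.0022, 0, 1], [0, 0, 0.1333, -0.0005, 0.0022, 0, 1], [0, 0, 0.1333, -0.0005, 0.0022, 0, 1]]])

```text
clock: 11.37
tcp_pos: [0.5154, -0.1612, 0.0711]
orientation: [0.689, 3.062, 0.0]
contact_force: [-0.9, 1.2, 10.5]
grip_width: 0.0147
```

```bash
python3 -c "
from bench import r
from h import *
st(r.get_obs())"
```

```text
t 11.37 tcp [ 0.5154 -0.1612  0.0711] yaw 154.65 tilt [ 0.0033 -0.0005] F [-0.92  1.19 10.53] M [ 0.219  0.211 -0.089] w 0.0147 q [-0.09  0.49  0.36  2.03 -0.27  0.66  1.57]
```

>>> apply_moves(plan=[[[0, 0, 0.0167, 0, 0.0003, 0.0005, 1], [0, 0, 0.0333, 0, 0.0006, 0.0005, 1], [0, 0, 0.05, -0.0001, 0.0009, 0.0005, 1], [0, 0, 0.0667, -0.0001, 0.0011, 0.0005, 1], [0, 0, 0.0833, -0.0002, 0.0014, 0.0005, 1], [0, 0, 0.1, -0.0003, 0.0017, 0.0005, 1], [0, 0, 0.1, -0.0003, 0.0017, 0.0005, 1], [0, 0, 0.1, -0.0003, 0.0017, 0.0005, 1]]])

```text
clock: 12.03
tcp_pos: [0.5161, -0.1603, 0.0709]
orientation: [1.159, 2.916, 0.002]
contact_force: [-0.7, 1.6, 8.9]
grip_width: 0.0148
```

```bash
python3 -c "
from bench import r
from h import *
st(r.get_obs())"
```

```text
t 12.03 tcp [ 0.5161 -0.1603  0.0709] yaw 136.66 tilt [ 0.0036 -0.0002] F [-0.71  1.59  8.87] M [ 0.372  0.08  -0.1  ] w 0.0148 q [-0.16  0.51  0.44  2.03 -0.34  0.67  1.32]
```

>>> apply_moves(plan=[[[0, 0, 0, 0, 0, 0, 1], [0, 0, 0.0083, 0, 0.0001, 0, 1], [0, 0, 0.0167, 0, 0.0003, 0, 1], [0, 0, 0.0167, 0, 0.0003, 0, 1]]], force=45)

```text
clock: 12.37
tcp_pos: [0.5161, -0.1603, 0.0709]
orientation: [1.236, 2.885, 0.002]
contact_force: [-1.0, 1.8, 11.3]
grip_width: 0.0146
```

```bash
cat > s.py <<'E'
from bench import r
from h import *
st(r.get_obs())
E
python3 s.py
```

```text
t 12.37 tcp [ 0.5161 -0.1603  0.0709] yaw 133.61 tilt [ 0.0036 -0.0002] F [-1.    1.82 11.33] M [ 0.357  0.056 -0.013] w 0.0146 q [-0.17  0.51  0.45  2.03 -0.35  0.67  1.27]
```

>>> apply_moves(plan=[[[0, 0, 0.0067, 0, 0.0001, 0, 1], [0, 0, 0.0133, 0, 0.0002, 0, 1], [0, 0, 0.0133, 0, 0.0002, 0, 1]]])

```text
clock: 12.62
tcp_pos: [0.5162, -0.1602, 0.0709]
orientation: [1.295, 2.858, 0.002]
contact_force: [0.3, 1.4, 10.7]
grip_width: 0.0147
```

```bash
python3 s.py
```

```text
t 12.62 tcp [ 0.5162 -0.1602  0.0709] yaw 131.24 tilt [ 0.0037 -0.0002] F [ 0.34  1.43 10.65] M [0.277 0.003 0.06 ] w 0.0147 q [-0.18  0.51  0.47  2.03 -0.36  0.67  1.24]
```

>>> apply_moves(plan=[[[0, 0, 0.0067, 0, 0.0001, 0, 1], [0, 0, 0.0133, 0, 0.0002, 0, 1], [0, 0, 0.0133, 0, 0.0002, 0, 1]]])

```text
clock: 12.87
tcp_pos: [0.5164, -0.1601, 0.0709]
orientation: [1.355, 2.831, 0.002]
contact_force: [-0.4, 1.4, 10.4]
grip_width: 0.0147
```

```bash
python3 s.py
```

```text
t 12.87 tcp [ 0.5164 -0.1601  0.0709] yaw 128.85 tilt [ 0.0038 -0.0002] F [-0.42  1.35 10.43] M [0.359 0.048 0.058] w 0.0147 q [-0.19  0.51  0.48  2.03 -0.37  0.67  1.21]
```

>>> apply_moves(plan=[[[0, 0, 0.0067, 0, 0.0001, 0, 1], [0, 0, 0.0133, 0, 0.0002, 0, 1], [0, 0, 0.0133, 0, 0.0002, 0, 1]]])

```text
clock: 13.12
tcp_pos: [0.5165, -0.16, 0.0709]
orientation: [1.413, 2.802, 0.003]
contact_force: [0.4, 2.0, 10.6]
grip_width: 0.0149
```

```bash
python3 s.py
```

```text
t 13.12 tcp [ 0.5165 -0.16    0.0709] yaw 126.47 tilt [ 0.0039 -0.0001] F [ 0.37  1.96 10.58] M [ 0.418 -0.051  0.034] w 0.0149 q [-0.19  0.52  0.49  2.03 -0.38  0.68  1.18]
```

>>> apply_moves(plan=[[[0, 0, 0.0067, 0, 0.0001, 0, 1], [0, 0, 0.0133, 0, 0.0002, 0, 1], [0, 0, 0.0133, 0, 0.0002, 0, 1]]])

```text
clock: 13.37
tcp_pos: [0.5166, -0.1599, 0.0709]
orientation: [1.471, 2.772, 0.003]
contact_force: [-0.2, 2.3, 10.9]
grip_width: 0.0147
```

```bash
python3 s.py
```

```text
t 13.37 tcp [ 0.5166 -0.1599  0.0709] yaw 124.08 tilt [ 0.0039 -0.0001] F [-0.22  2.3  10.85] M [0.439 0.033 0.046] w 0.0147 q [-0.2   0.52  0.5   2.03 -0.39  0.68  1.14]
```

>>> apply_moves(plan=[[[0, 0, 0.0067, 0, 0.0001, 0, 1], [0, 0, 0.0133, 0, 0.0002, 0, 1], [0, 0, 0.0133, 0, 0.0002, 0, 1]]])

```text
clock: 13.62
tcp_pos: [0.5167, -0.1598, 0.0709]
orientation: [1.529, 2.741, 0.003]
contact_force: [1.2, 1.7, 10.9]
grip_width: 0.0146
```

```bash
python3 s.py
```

```text
t 13.62 tcp [ 0.5167 -0.1598  0.0709] yaw 121.68 tilt [0.0039 0.    ] F [ 1.2   1.67 10.87] M [ 0.471 -0.024  0.041] w 0.0146 q [-0.21  0.52  0.51  2.04 -0.4   0.68  1.11]
```

>>> apply_moves(plan=[[[0, 0, 0.0067, 0, 0.0001, 0, 1], [0, 0, 0.0133, 0, 0.0002, 0, 1], [0, 0, 0.0133, 0, 0.0002, 0, 1]]])

```text
clock: 13.87
tcp_pos: [0.5168, -0.1597, 0.071]
orientation: [1.586, 2.708, 0.003]
contact_force: [0.1, 1.9, 9.5]
grip_width: 0.0148
```

```bash
python3 s.py
```

```text
t 13.87 tcp [ 0.5168 -0.1597  0.071 ] yaw 119.29 tilt [0.0039 0.    ] F [0.14 1.92 9.47] M [ 0.452 -0.039  0.031] w 0.0148 q [-0.22  0.52  0.52  2.04 -0.41  0.68  1.08]
```

>>> apply_moves(plan=[[[0, 0, 0.0067, 0, 0.0001, 0, 1], [0, 0, 0.0133, 0, 0.0002, 0, 1], [0, 0, 0.0133, 0, 0.0002, 0, 1]]])

```text
clock: 14.12
tcp_pos: [0.5169, -0.1597, 0.0709]
orientation: [1.642, 2.674, 0.003]
contact_force: [1.0, 2.7, 9.9]
grip_width: 0.015
```

```bash
python3 s.py
```

```text
t 14.12 tcp [ 0.5169 -0.1597  0.0709] yaw 116.89 tilt [ 0.0039 -0.    ] F [1.02 2.71 9.88] M [ 0.455 -0.078  0.048] w 0.015 q [-0.23  0.53  0.53  2.04 -0.42  0.68  1.04]
```

>>> apply_moves(plan=[[[0, 0, 0.0067, 0, 0.0001, 0, 1], [0, 0, 0.0133, 0, 0.0002, 0, 1], [0, 0, 0.0133, 0, 0.0002, 0, 1]]])

```text
clock: 14.37
tcp_pos: [0.5169, -0.1597, 0.0709]
orientation: [1.698, 2.639, 0.003]
contact_force: [0.5, 2.2, 11.0]
grip_width: 0.0147
```

```bash
python3 s.py
```

```text
t 14.37 tcp [ 0.5169 -0.1597  0.0709] yaw 114.5 tilt [ 0.0039 -0.0001] F [ 0.51  2.17 10.97] M [ 0.426 -0.088  0.057] w 0.0147 q [-0.24  0.53  0.54  2.04 -0.43  0.68  1.01]
```

>>> apply_moves(plan=[[[0, 0, 0.0067, 0, 0.0001, 0, 1], [0, 0, 0.0133, 0, 0.0002, 0, 1], [0, 0, 0.0133, 0, 0.0002, 0, 1]]])

```text
clock: 14.62
tcp_pos: [0.517, -0.1597, 0.0709]
orientation: [1.753, 2.603, 0.003]
contact_force: [0.1, 1.4, 10.8]
grip_width: 0.0149
```

```bash
python3 s.py
```

```text
t 14.62 tcp [ 0.517  -0.1597  0.0709] yaw 112.1 tilt [ 0.0039 -0.0001] F [ 0.14  1.36 10.85] M [ 0.488 -0.092  0.052] w 0.0149 q [-0.24  0.53  0.56  2.04 -0.44  0.69  0.98]
```

>>> apply_moves(plan=[[[0, 0, 0.0067, 0, 0.0001, 0, 1], [0, 0, 0.0133, 0, 0.0002, 0, 1], [0, 0, 0.0133, 0, 0.0002, 0, 1]]])

```text
clock: 14.87
tcp_pos: [0.5171, -0.1597, 0.0709]
orientation: [1.806, 2.566, 0.003]
contact_force: [-0.5, 1.8, 10.8]
grip_width: 0.0147
```

```bash
python3 s.py
```

```text
t 14.87 tcp [ 0.5171 -0.1597  0.0709] yaw 109.72 tilt [ 0.004  -0.0002] F [-0.53  1.84 10.81] M [ 0.433 -0.132  0.041] w 0.0147 q [-0.25  0.53  0.57  2.04 -0.45  0.69  0.94]
```

>>> apply_moves(plan=[[[0, 0, 0.0067, 0, 0.0001, 0, 1], [0, 0, 0.0133, 0, 0.0002, 0, 1], [0, 0, 0.0133, 0, 0.0002, 0, 1]]])

```text
clock: 15.12
tcp_pos: [0.5172, -0.1596, 0.0709]
orientation: [1.86, 2.528, 0.004]
contact_force: [0.8, 2.8, 10.6]
grip_width: 0.0147
```

```bash
python3 s.py
```

```text
t 15.12 tcp [ 0.5172 -0.1596  0.0709] yaw 107.32 tilt [ 0.0041 -0.0001] F [ 0.85  2.82 10.63] M [ 0.423 -0.128  0.084] w 0.0147 q [-0.26  0.54  0.58  2.04 -0.46  0.69  0.91]
```

>>> apply_moves(plan=[[[0, 0, 0.0067, 0, 0.0001, 0, 1], [0, 0, 0.0133, 0, 0.0002, 0, 1], [0, 0, 0.0133, 0, 0.0002, 0, 1]]])

```text
clock: 15.37
tcp_pos: [0.5174, -0.1595, 0.0709]
orientation: [1.912, 2.489, 0.004]
contact_force: [0.3, 0.9, 10.3]
grip_width: 0.0146
```

```bash
python3 s.py
```

```text
t 15.37 tcp [ 0.5174 -0.1595  0.0709] yaw 104.93 tilt [ 0.0042 -0.0001] F [ 0.29  0.88 10.26] M [ 0.437 -0.152  0.081] w 0.0146 q [-0.27  0.54  0.59  2.04 -0.47  0.69  0.88]
```

>>> apply_moves(plan=[[[0, 0, 0.0067, 0, 0.0001, 0, 1], [0, 0, 0.0133, 0, 0.0002, 0, 1], [0, 0, 0.0133, 0, 0.0002, 0, 1]]])

```text
clock: 15.62
tcp_pos: [0.5175, -0.1595, 0.071]
orientation: [1.963, 2.448, 0.004]
contact_force: [0.6, 3.0, 11.0]
grip_width: 0.0146
```

```bash
python3 s.py
```

```text
t 15.62 tcp [ 0.5175 -0.1595  0.071 ] yaw 102.54 tilt [ 0.0042 -0.0001] F [ 0.63  3.04 11.02] M [ 0.509 -0.172  0.076] w 0.0146 q [-0.28  0.54  0.6   2.04 -0.48  0.69  0.85]
```

>>> apply_moves(plan=[[[0, 0, 0.0067, 0, 0.0001, 0, 1], [0, 0, 0.0133, 0, 0.0002, 0, 1], [0, 0, 0.0133, 0, 0.0002, 0, 1]]])

```text
clock: 15.87
tcp_pos: [0.5176, -0.1595, 0.071]
orientation: [2.013, 2.408, 0.004]
contact_force: [0.5, 2.8, 11.2]
grip_width: 0.0147
```

```bash
python3 s.py
```

```text
t 15.87 tcp [ 0.5176 -0.1595  0.071 ] yaw 100.19 tilt [ 0.0041 -0.0002] F [ 0.49  2.76 11.22] M [ 0.514 -0.149  0.318] w 0.0147 q [-0.29  0.55  0.61  2.04 -0.48  0.7   0.81]
```

The moment jumped to 0.32 N·m at about 90.5° of turn, so this is probably the stop. One more 1° nudge will confirm it.

>>> apply_moves(plan=[[[0, 0, 0.003, 0, 0, 0, 1], [0, 0, 0.005, 0, 0, 0, 1]]])

```text
clock: 16.03
tcp_pos: [0.5176, -0.1595, 0.071]
orientation: [2.03, 2.393, 0.004]
contact_force: [0.4, 2.5, 10.7]
grip_width: 0.0146
```

```bash
python3 s.py
```

```text
t 16.03 tcp [ 0.5176 -0.1595  0.071 ] yaw 99.4 tilt [ 0.0041 -0.0004] F [ 0.36  2.53 10.74] M [ 0.388 -0.158  0.78 ] w 0.0146 q [-0.29  0.55  0.61  2.04 -0.49  0.7   0.8 ]
```

The stop is confirmed at 0.78 N·m, about 16 N per lug. I'll ease off slightly and let it rise.

>>> apply_moves(plan=[[[0, 0, -0.0045, 0, 0, 0, 1], [0, 0, -0.0045, 0, 0, -0.002, 1], [0, 0, -0.0045, 0, 0, -0.004, 1], [0, 0, -0.0045, 0, 0, -0.006, 1], [0, 0, -0.0045, 0, 0, -0.008, 1], [0, 0, -0.0045, 0, 0, -0.01, 1], [0, 0, -0.0045, 0, 0, -0.0115, 1], [0, 0, -0.0045, 0, 0, -0.0115, 1]]])

```text
clock: 16.7
tcp_pos: [0.5175, -0.1595, 0.0747]
orientation: [2.014, 2.406, 0.003]
contact_force: [5.8, 1.3, 0.3]
grip_width: 0.0144
```

```bash
python3 s.py
```

```text
t 16.7 tcp [ 0.5175 -0.1595  0.0747] yaw 100.13 tilt [ 0.0038 -0.0009] F [5.76 1.25 0.27] M [ 0.268 -1.422  0.341] w 0.0144 q [-0.29  0.54  0.62  2.04 -0.48  0.7   0.81]
```

>>> apply_moves(plan=[[[0, 0, -0.002, 0, 0.0007, 0, 1], [0, 0, -0.002, 0, 0.0007, 0, 1], [0, 0, -0.002, 0, 0.0007, -0.0015, 1], [0, 0, -0.002, 0, 0.0007, -0.003, 1], [0, 0, -0.002, 0, 0.0007, -0.003, 1]]])

```text
clock: 17.12
tcp_pos: [0.5175, -0.1594, 0.076]
orientation: [2.008, 2.412, 0.003]
contact_force: [5.9, 0.9, 2.0]
grip_width: 0.0147
```

```bash
python3 s.py
```

```text
t 17.12 tcp [ 0.5175 -0.1594  0.076 ] yaw 100.45 tilt [ 0.0034 -0.0005] F [5.9  0.89 2.  ] M [ 0.313 -1.321  0.173] w 0.0147 q [-0.29  0.54  0.62  2.04 -0.48  0.71  0.81]
```

>>> apply_moves(plan=[[[0, 0, -0.001, 0, 0.0012, 0, 1], [0, 0, -0.001, 0, 0.0012, -0.001, 1], [0, 0, -0.001, 0, 0.0012, -0.0015, 1], [0, 0, -0.001, 0, 0.0012, -0.0015, 1]]])

```text
clock: 17.45
tcp_pos: [0.5175, -0.1594, 0.0765]
orientation: [2.005, 2.416, 0.002]
contact_force: [5.7, 1.9, 1.2]
grip_width: 0.0147
```

```bash
python3 s.py
```

```text
t 17.45 tcp [ 0.5175 -0.1594  0.0765] yaw 100.61 tilt [ 0.0027 -0.0004] F [5.69 1.88 1.22] M [ 0.338 -1.434  0.09 ] w 0.0147 q [-0.29  0.54  0.62  2.04 -0.47  0.71  0.81]
```

>>> apply_moves(plan=[[[0, 0, 0, 0, 0, 0, -0.2], [0, 0, 0, 0, 0, 0, -0.2], [0, 0, 0, 0, 0, 0, -0.2], [0, 0, 0, 0, 0, 0, -0.2], [0, 0, 0, 0, 0, -0.03, -0.2], [0, 0, 0, 0, 0, -0.1, -0.2], [0, 0, 0, 0, 0, -0.2, -0.2], [0, 0, 0, 0, 0, -0.2, -0.2], [0, 0, 0, 0, 0, -0.2, -0.2], [0, 0, 0, 0, 0, -0.2, -0.2]]])

```text
clock: 18.28
tcp_pos: [0.5157, -0.1593, 0.1565]
orientation: [-2.007, -2.417, -0.001]
contact_force: [0.1, 0.1, 0.3]
grip_width: 0.0516
```

```bash
python3 s.py
python3 - <<'E'
from bench import r
from h import *
w=r.grab_frame("wrist");s=r.grab_frame("scene")
A=cv2.resize(w["pixels"][130:430,170:470],(400,400));B=cv2.resize(s["pixels"][130:230,190:310],(400,400*100//120),interpolation=cv2.INTER_CUBIC)
B=cv2.copyMakeBorder(B,0,400-B.shape[0],0,0,cv2.BORDER_CONSTANT);cv2.imwrite("pics/f1.png",np.hstack([A,B]))
# flange-top height test: circle fit radius residual in wrist at lock height (underside 66 -> top 71 mm)
lu=cv2.GaussianBlur(w["pixels"].astype(np.float32).mean(2),(0,0),.8)
for z in(.065,.068,.071,.074): print(z,circ(w,(.5159,-.162),.030,z,np.linspace(0,6.28,90),lu,.003))
E
```

```text
t 18.28 tcp [ 0.5157 -0.1593  0.1565] yaw 100.6 tilt [0.0003 0.0005] F [0.1  0.06 0.32] M [ 0.002 -0.01   0.035] w 0.0516 q [-0.38  0.42  0.72  1.99 -0.36  0.86  0.72]
0.065 (array([ 0.51655021, -0.16570842]), np.float64(0.0006986836465919938), np.float64(0.0004917345823895764))
0.068 (array([ 0.51681807, -0.16462152]), np.float64(0.0006252636644166164), np.float64(0.0002929124800489756))
0.071 (array([ 0.51653487, -0.16377597]), np.float64(0.0007239447803644369), np.float64(0.00015822459466467015))
0.074 (array([ 0.51618316, -0.16255088]), np.float64(0.0009300401257968608), np.float64(3.2560796270361334e-05))
```

View pics/f1.png

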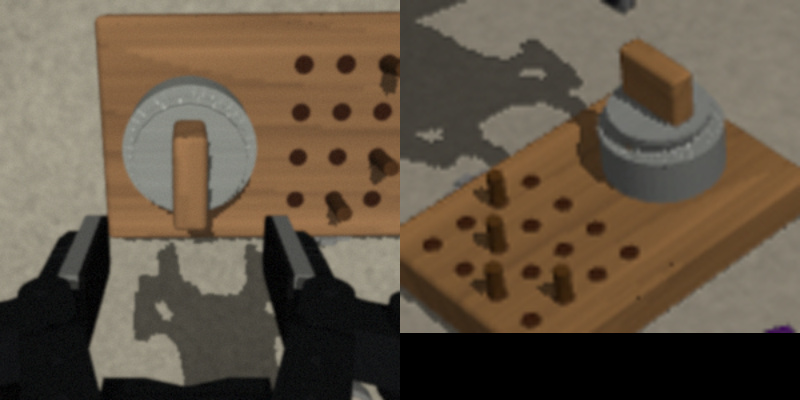

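The cap sits upright in the collar with its bar turned across the board. In the wrist half it is at crop (190,175), and in the scene half at (657,80). To confirm the lock, I'll measure its height against the collar centre as seen by the same camera.

Run:
```python
from bench import r
from h import *
for nm,bx in(("scene",(245,130,290,172)),("top",(430,260,490,325))):
    f=r.grab_frame(nm);f0=dict(np.load(nm+"3.npz"))
    lu=cv2.GaussianBlur(f0["pixels"].astype(np.float32).mean(2),(0,0),.6)
    c,e,m=circ(f0,(.517,-.162),.036,.06,np.linspace(0,6.28,90),lu,.004);print(nm,"collar",c,e)
    x0,y0,x1,y1=bx;k=4
    im=cv2.resize(f["pixels"][y0:y1,x0:x1],None,fx=k,fy=k).astype(int);hsv=(im[...,2]-im[...,0])
    m_=((hsv>30)&(im[...,2]>60)).astype(np.uint8);n,l,s,cc=cv2.connectedComponentsWithStats(m_)
    cen=proj(f,[np.r_[c,.095]])[0];i=[j for j in range(1,n) if s[j,4]>300];j=min(i,key=lambda j:np.hypot(*((cc[j]+.5)/k-.5+[x0,y0]-cen)));m2=l==j;print("blob",s[j],(cc[j]+.5)/k-.5+[x0,y0])
    for rise in(0,2,4,6,8):
        q=(proj(f,bar((*c,np.radians(100.6)),.042+.023+rise/1000))-[x0,y0]+.5)*k-.5
        g=np.zeros(m2.shape,np.uint8);cv2.fillConvexPoly(g,cv2.convexHull(np.round(q*16).astype(np.int32)),1,shift=4)
        print(rise,round((m2&(g>0)).sum()/(m2|(g>0)).sum(),3))
```

```text
scene collar [ 0.51902081 -0.15902304] 0.0006025405115678249
blob [  43   46   89  105 6175] [266.6795749  153.72423077]
0 0.649
2 0.701
4 0.763
6 0.828
8 0.831
top collar [ 0.51701296 -0.16270108] 0.0006480897250760002
blob [    0     0   228   153 18478] [458.1155834  276.85091731]
0 0.347
2 0.356
4 0.366
6 0.373
8 0.376
```

```bash
python3 -c "
from bench import r
print(r.hand_in())"
```

```text
the job is handed in; nothing more can be done
None
```

The bayonet cap is in the collar, twisted to its stop and sprung up into what my checks show is the lock. I let go and handed the job in at about 18 s.

- **Insertion:** Both lugs went through the notches. I pressed until the flange hit the rim hard, at about 17–19 N downward.
- **Twist:** I turned it clockwise about 90° until I felt the stop. The moment there was 0.78 N·m, about 16 N per lug.
- **Lock:** I eased off less than a degree, and the cap rose 5.8 mm in the gripper before I released it.

**Final checks:**
- The last pictures show the cap upright and its bar turned across the board. The gripper was clear, about 80 mm above the release height.
- The scene camera put the rise at about 6–8 mm, which agrees with locked.
- The top-camera height check failed: the bar merged with the board in the mask, so I ignored it. The circle fits on the flange after release were too poor to give a height.
- Sideways force stayed at about 6 N while the cap rose, and the upward force was lower than the spring should give. I put that down to light rubbing in the bore.
- I meant to touch nothing else, and felt no unexpected contact, but I did not check the other objects' positions at the end.

I viewed nine pictures in all.

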